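# Load the teal caddy in reverse order

## Robot

A 6-joint arm with a two-finger parallel gripper is mounted at the origin on the work surface. World frame = base frame: x ahead of the robot, y to its left, z up, the work surface at z = 0. Lengths are in m, angles in degrees, forces in N, time in s.
With the tool pointing down it reaches from about 0.3 to 0.95 m from the base axis. Payload 3.1 kg.
Tool frame: the origin (TCP) lies at the very end of the fingers, on their centre line; the grasp point (between the pads) lies 19 mm behind it (arm.grip_depth is the distance from the TCP to the grasp point, in m); z points along the fingers, y is the line along which they close (so a half turn about z gives the same grasp; the last joint's range is limited). The gripper opens to 85 mm and grips with 20 to 120 N. Pads are 22 mm wide; open, the fingers measure 114 mm over their backs; the gripper's body (76 mm by 85 mm) begins 54 mm behind the grasp point. The pads swing forward as they close: fully open they stand 13 mm farther back than shut.
Start: joints at [-76.702, 17.653, 93.61, -0, 68.738, -3.994], TCP at [0.186, -0.597, 0.231] pointing down, gripper open.
Joint ranges: [-175.34, 175.34], [-45.06, 112.39], [2.9, 150.54], [-68.45, 248.45], [3.09, 151.38], [-168.51, 168.51]. Speed limits (degrees/s): [159.86, 159.86, 180, 180, 180, 180].

## Interface

Orientations are given as [roll, pitch, yaw] about the fixed x, y, z axes, in that order (R = Rz(yaw) Ry(pitch) Rx(roll)).
In Python, from station import arm gives the robot as it stands.
- The arm moves only by the tool jog_arm, never from a script. Its argument "series" is one flat list of numbers, 5 for each row, row after row: the opening, from 0 (shut) to 1 (fully open), then the shift along the tool's x, y, z in mm, then the turn about the tool's z in degrees. In form: [claw, dx, dy, dz, yaw, claw, dx, dy, dz, yaw, ...]. A call has 1 to 10 rows; each row is the pose to reach, as a shift and turn from the pose commanded when the call began, along the tool's axes at that moment; what a row does not reach only later rows make up. A row lasts 1/12 s, in which the tool goes at most 41.7 mm and 7.16 degrees, less where a joint would pass 70% of its speed; a pose out of reach is approached as far as the arm can. A call with a gripper value outside its range is refused whole. The fingers move at their own pace and stop on an object; "grip_force" is the grip in N (left out, the last holds). Time passes only in rows, so rows that repeat a pose let the fingers close. It gives the time, the measured TCP pose, the force, the opening and the grip force at its end, in the units of the state.
- arm.observe(): the state, without advancing time (a new reading comes with each control period).
- arm.read_camera(name): name is "scene" or "top"; returns the picture (384x512x3 uint8, blue, green, red); there is no depth.
- arm.camera_params(name): a dict with "intrinsics" (3x3 intrinsics, pixels), "rvec" (rotation vector, rad) and "tvec" (3), from world to camera coordinates, as OpenCV has them. Camera axes: x right, y down, z forward; pixel columns grow to the right and rows downward; lengths in m; the calibration is good to about 2 mm. A picture is of the moment at which its call begins. camera_params takes no time and is no camera call.
- arm.sign_off(): hands the job in; it is judged then, once.
The state is a dict: "time_s": time; "joint_positions": joint angles; "joint_velocities": joint speeds; "joint_torque": joint torques, N m; "tcp_pos": TCP position; "ee_rot": TCP orientation; "contact_force": force on the tool from outside, world axes, zero at the start; "ft_torque": the same for the moment, N m; "finger_gap": finger opening in m; "grasp_force": force on a finger pad.
Only numpy, scipy, OpenCV 4.12 (cv2) and the standard library are available. Lean on these libraries where they do the work, as an engineer would, in place of code of your own. Each camera call takes 0.05 s, during which the arm holds its last target. There are 200 camera calls.

## Task

Move the four containers from the dark bamboo stand into the teal caddy, one to a compartment and in reverse order, because the caddy will be turned round when it is put away: the one at the left end of the stand goes into the compartment at the right end of the caddy, the next one into the compartment next to that, and so on. Set each down standing upright, without tipping or dropping it; the cork mats stay on the stand.

Things in the scene. Friction and masses are not known exactly. Their poses are not given: they have to be found in the camera images.
- stand: fixed low dark-brown bamboo stand of three long slats, 80 x 310 mm, top 20 mm above the shelf surface. Origin: centre of its underside; y along the row, roughly to the robot's left, x across it. Four places at x = 0, y = -114, -38, +38, +114 mm, each with a cork mat and a container on it; which is where varies. It lies about parallel to the caddy; which of the two is nearer the robot varies.
- caddy: fixed low teal plastic caddy, 80 x 308 mm, a small loop handle at each end, four empty open compartments in a row. Origin: centre of its underside; y along the row, roughly to the robot's left, x across it. Compartments 72 x 72 mm inside, centres at x = 0, y = -114, -38, +38, +114 mm; floor 6 mm, tops of the 4 mm walls and partitions 20 mm above the shelf surface.
- tin: closed aluminium tin, round, 52 mm diameter and 52 mm high, with a narrower twist cap (44 mm diameter) that brings it to 66 mm; about 150 g. Origin: centre of its underside, z up.
- tumbler: pale grey ceramic tumbler, open at the top, no handle, 54 mm outer diameter, 76 mm high, 4 mm wall; about 200 g. Origin: centre of its underside, z up.
- box: white plastic square dispenser box, 48 x 48 mm, 72 mm high; about 140 g. Origin: centre of its underside, z up, x and y square to its sides.
- jar: slim amber glass spice jar, 44 mm diameter and 72 mm high, with a cork stopper (30 to 34 mm diameter) that brings it to 90 mm; about 160 g. Origin: centre of its underside, z up.
- tin_mat: round cork mat, 66 mm diameter, fixed on the bamboo stand, 4 mm thick, underside 20 mm above the shelf surface, top at 24 mm. Origin: centre of its underside. It stays behind and marks the place from which the tin came.
- tumbler_mat: hexagonal cork mat, 60 mm across flats, fixed on the bamboo stand, 4 mm thick, underside 20 mm above the shelf surface, top at 24 mm. Origin: centre of its underside. It stays behind and marks the place from which the tumbler came.
- box_mat: square cork mat, 64 x 64 mm, fixed on the bamboo stand, 4 mm thick, underside 20 mm above the shelf surface, top at 24 mm. Origin: centre of its underside. It stays behind and marks the place from which the box came.
- jar_mat: small round cork mat, 54 mm diameter, fixed on the bamboo stand, 4 mm thick, underside 20 mm above the shelf surface, top at 24 mm. Origin: centre of its underside. It stays behind and marks the place from which the jar came.
Mind the look-alikes: they are no part of the job. Leave any blue look-alike of the box alone.

How it is judged:
By the outcome, as a careful person would: the job done as asked, in the order asked, and still so for the second after the job is handed in, with the robot touching nothing.
It also fails if it takes over 112 s, if anything falls off the work surface, if the arm or the gripper's body presses on something with over 40 N, if the wrist force passes 120 N, or if a joint passes its speed limit or range.

## Working session

There is one attempt and no reset: what is moved stays moved. The work goes in short steps, Python scripts to look and compute and a tool call to move; the robot and the scene stay as the last step left them, time stands still between calls to the robot, and variables do not carry over. Pictures are saved under pics/ and viewed, at most 14 in all, crops included, and the job is handed in when it is done.

Besides the shell and the picture viewer there is one more tool, called as name(argument=value, ...), one argument or row to a line, values as JSON. jog_arm: Moves the arm, as the interface text tells. Its arguments: {"type":"object","properties":{"series":{"type":"array","items":{"type":"number"}},"grip_force":{"type":"number"}},"required":["series"]}

```bash
mkdir -p pics
python3 - <<'E'
from station import arm
import cv2
for n in("scene","top"):
    cv2.imwrite(f"pics/{n}0.png",arm.read_camera(n))
    p=arm.camera_params(n);print(n,p)
s=arm.observe();print(s)
E
```

```text
scene {'intrinsics': array([[397.3569056 ,   0.        , 258.81717906],
       [  0.        , 397.3569056 , 199.03861442],
       [  0.        ,   0.        ,   1.        ]]), 'rvec': array([ 1.24284345,  2.51598629, -0.72942253]), 'tvec': array([ 0.30189219, -0.27371744,  0.88923911])}
top {'intrinsics': array([[348.14929623,   0.        , 251.7554494 ],
       [  0.        , 348.14929623, 192.99285934],
       [  0.        ,   0.        ,   1.        ]]), 'rvec': array([ 2.15571775, -2.16117158,  0.16211253]), 'tvec': array([-0.02444494,  0.50653142,  0.62817515])}
{'time_s': 0.1, 'joint_positions': array([-7.67002872e+01,  1.77001058e+01,  9.36798600e+01,  4.78443974e-04,
        6.87370320e+01, -3.99262263e+00]), 'joint_velocities': array([-0.0213523 , -0.0892901 , -0.09150647,  0.12482488,  0.0475397 ,
        0.00678222]), 'joint_torque': array([ 2.42116266e-05, -4.16408873e+01, -2.77644557e+01, -1.18284765e-04,
        4.03104932e-03, -1.76799495e-05]), 'tcp_pos': array([ 0.18559882, -0.59605154,  0.23017517]), 'ee_rot': array([-1.79883317e+02, -8.59076047e-03,  1.72921527e+01]), 'contact_force': array([ 0.16867776, -0.12638866,  0.42377129]), 'ft_torque': array([ 0.01642622, -0.0460046 , -0.00405859]), 'grasp_force': 0.0, 'finger_gap': 0.08507728203868618}
```

View pics/top0.png

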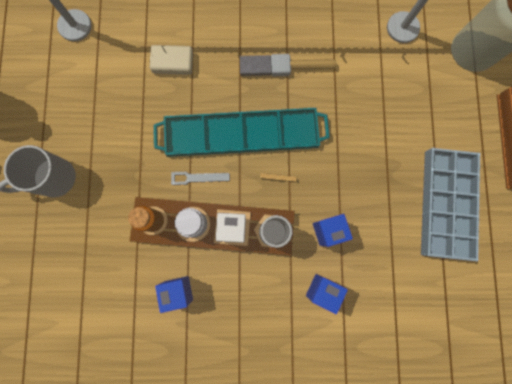

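View pics/scene0.png

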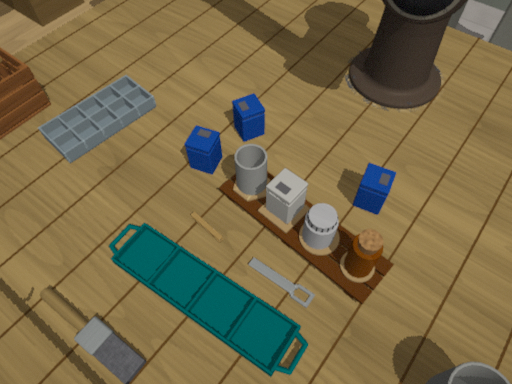

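The top view shows the stand from left to right as jar (145,218), tin (191,223), box (233,228) and tumbler (275,231). The caddy is beyond it at (243,132), from about 163,135 to 322,130. There are blue look-alike boxes near the right end of the stand. I'll enlarge the picture and measure.

```bash
cat > h.py <<'E'
import numpy as np, cv2
from station import arm
def cam(n):
    p=arm.camera_params(n); R=cv2.Rodrigues(p["rvec"])[0]
    return p["intrinsics"],R,np.array(p["tvec"]).ravel()
def unproj(n,uv,z):
    K,R,t=cam(n); uv=np.atleast_2d(uv).astype(float)
    d=np.c_[uv,np.ones(len(uv))]@np.linalg.inv(K).T@R; c=-R.T@t
    return c+d*((z-c[2])/d[:,2])[:,None]
def proj(n,P):
    K,R,t=cam(n); q=(np.atleast_2d(P)@R.T+t)@K.T
    return q[:,:2]/q[:,2:]
E
python3 - <<'E'
from h import *
im=cv2.imread("pics/top0.png"); 
cv2.imwrite("pics/z0.png",cv2.resize(im[100:260,120:365],None,fx=3.2,fy=3.2,interpolation=cv2.INTER_CUBIC))
hsv=cv2.cvtColor(im,cv2.COLOR_BGR2HSV)
m=cv2.inRange(hsv,(78,90,40),(98,255,255))
m[:, 330:]=0; m[:,:150]=0
o=cv2.morphologyEx(m,cv2.MORPH_OPEN,np.ones((9,9)))
c=max(cv2.findContours(o,0,1)[0],key=cv2.contourArea)
P=unproj("top",c[:,0],0.02)
print("caddy",cv2.minAreaRect((P[:,:2]*1000).astype(np.float32)))
K,R,t=cam("top");print("cam",-R.T@t)
m=cv2.inRange(hsv,(0,90,20),(16,255,105));m[:190]=0;m[260:]=0;m[:,:125]=0;m[:,300:]=0
P=unproj("top",cv2.findNonZero(m)[:,0],0.02)
print("stand",cv2.minAreaRect((P[:,:2]*1000).astype(np.float32)))
E
```

```text
caddy ((632.5536499023438, -11.851898193359375), (79.45130157470703, 293.2047119140625), 3.4741885662078857)
cam [ 0.41732304 -0.01569757  0.6909202 ]
stand ((438.5323791503906, 34.6151123046875), (278.683837890625, 76.8984603881836), 85.28446197509766)
```

View pics/z0.png

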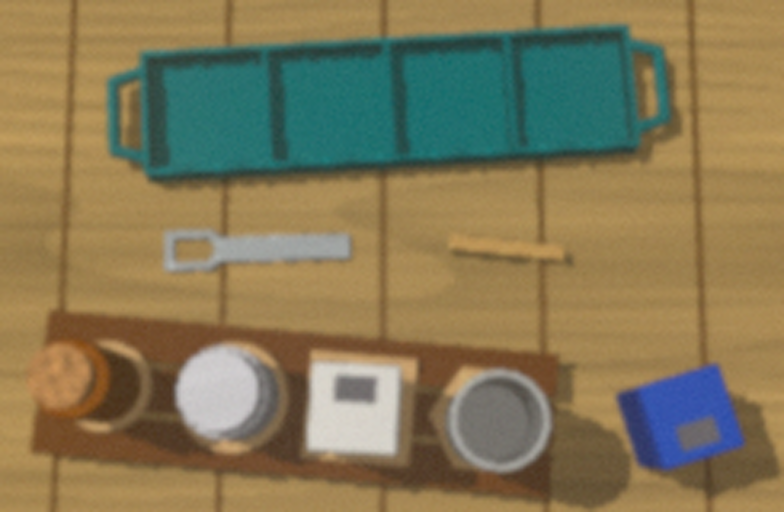

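Run:
```python
from h import *
px=lambda a:(np.array(a,float)+.5)/3.2-.5+[120,100]
def fit(name,c,L):
    P=unproj("top",px(c),.02)[:,:2]*1000
    TL,TR,BR,BL=P; ctr=P.mean(0); d=(TL-TR)+(BL-BR); yaw=np.degrees(np.arctan2(-d[0],d[1]))
    print(name,ctr.round(1),"yaw",yaw.round(2),"len",np.linalg.norm(d)/2,"wid",np.linalg.norm(TL-BL),np.linalg.norm(TR-BR))
    u=d/np.linalg.norm(d)
    for y in(114,38,-38,-114): print("  ",y,(ctr+u*y).round(1))
fit("caddy",[(141,53),(627,27),(638,150),(148,180)],308)
fit("stand",[(52,312),(556,355),(549,497),(33,452)],310)
for n,c,z in(("jar",(62,375),.114),("tin",(218,391),.09),("tumbler",(499,420),.1)):
    print(n,(unproj("top",px(c),z)*1000).round(1))
B=unproj("top",px([(311,362),(400,363),(398,457),(306,455)]),.096)[:,:2]*1000
print("box",B.mean(0),cv2.minAreaRect(B.astype(np.float32)))
# blue neighbour: top centre
print("blue",unproj("top",px([(720,367),(745,445),(672,470),(650,393)]),.072)*1000)
```

```text
caddy [632.   -5.8] yaw 3.46 len 304.1947601856442 wid 81.44901460197049 79.82811277886721
   114 [625.2 108. ]
   38 [629.7  32.1]
   -38 [634.3 -43.8]
   -114 [ 638.9 -119.6]
stand [445.2  49.2] yaw -5.08 len 306.57776490507746 wid 84.08203760539043 84.7936219551914
   114 [455.3 162.7]
   38 [448.6  87. ]
   -38 [441.8  11.3]
   -114 [435.1 -64.4]
jar [[456.2 161.6 114. ]]
tin [[449.1  85.2  90. ]]
tumbler [[432.8 -64.8 100. ]]
box [439.01380208  12.05532469] ((439.15521240234375, 12.240653991699219), (48.58684158325195, 49.76255798339844), 88.55951690673828)
blue [[ 462.62021792 -191.00062842   72.        ]
 [ 419.40224203 -203.17794594   72.        ]
 [ 405.88523838 -162.19423275   72.        ]
 [ 448.24828492 -151.34878434   72.        ]]
```

Positions from both methods agree to a few millimetres. I'll write a move helper and start with the jar.

```bash
cat > go.py <<'E'
import sys
from h import *
# usage: go.py x y z yaw (mm, deg): shift/turn in tool axes from the present pose
from scipy.spatial.transform import Rotation as Ro
x,y,z,w=map(float,sys.argv[1:5]); s=arm.observe()
R=Ro.from_euler("xyz",s["ee_rot"],degrees=True).as_matrix()
d=R.T@(np.array([x,y,z])-s["tcp_pos"]*1000)
t=-(w-s["ee_rot"][2]); t=(t+180)%360-180
print("t",round(s["time_s"],2),"pos",(s["tcp_pos"]*1000).round(1),"rot",s["ee_rot"].round(1),"gap",round(s["finger_gap"]*1000,1),"F",s["contact_force"].round(1))
print("shift",d.round(1),"turn",round(t,1))
E
python3 go.py 456 162 200 85
```

```text
t 0.1 pos [ 185.6 -596.1  230.2] rot [-179.9   -0.    17.3] gap 85.1 F [ 0.2 -0.1  0.4]
shift [ 483.5 -643.4   31.6] turn -67.7
```

jog_arm(
  series=[1,483,-643,31,-68,1,483,-643,31,-68,1,483,-643,31,-68,1,483,-643,31,-68,1,483,-643,31,-68,1,483,-643,31,-68,1,483,-643,31,-68,1,483,-643,31,-68,1,483,-643,31,-68,1,483,-643,31,-68],
  grip_force=40,
)

```text
time_s: 0.93
tcp_pos: [0.3254, -0.2026, 0.2149]
ee_rot: [180.0, -0.0, 85.5]
contact_force: [1.0, -0.0, -0.3]
finger_gap: 0.0854
grasp_force: 0.0
```

```bash
python3 go.py 456 162 180 85
```

```text
t 0.93 pos [ 325.4 -202.6  214.9] rot [180.   -0.   85.5] gap 85.4 F [ 1.  -0.  -0.3]
shift [373.6 101.8  35. ] turn 0.5
```

jog_arm(
  series=[1,374,102,35,0.5,1,374,102,35,0.5,1,374,102,35,0.5,1,374,102,35,0.5,1,374,102,35,0.5,1,374,102,35,0.5,1,374,102,35,0.5,1,374,102,35,0.5,1,374,102,35,0.5,1,374,102,35,0.5],
)

```text
time_s: 1.77
tcp_pos: [0.459, 0.1643, 0.1798]
ee_rot: [180.0, -0.1, 85.0]
contact_force: [-0.6, -1.6, 0.1]
finger_gap: 0.0852
grasp_force: 0.0
```

```bash
python3 go.py 456 162 51 85; python3 -c "
from h import *
cv2.imwrite('pics/t1.png',cv2.resize(arm.read_camera('scene')[100:340,180:460],None,fx=2.5,fy=2.5))"
```

```text
t 1.77 pos [459.  164.3 179.8] rot [ 1.8e+02 -1.0e-01  8.5e+01] gap 85.2 F [-0.6 -1.6  0.1]
shift [ -2.9  -2.9 128.8] turn -0.0
```

View pics/t1.png

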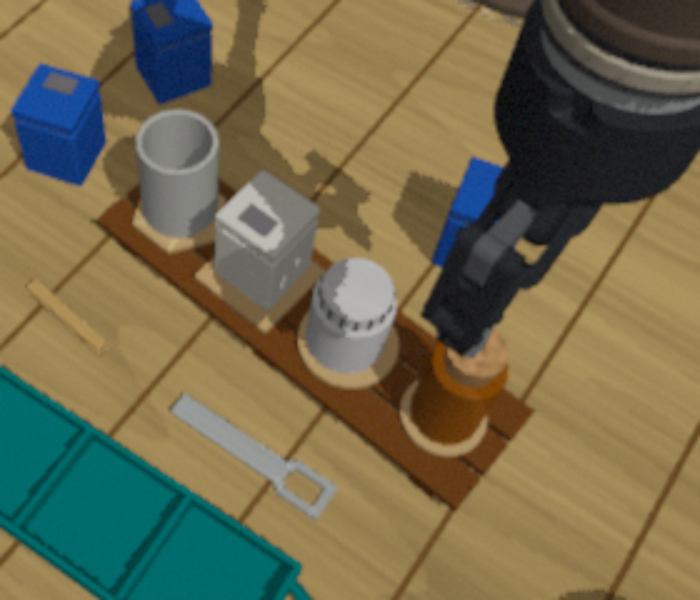

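The open fingers sit astride the jar, with its cork at about (480,355) in the crop. I'll go part of the way down and let the arm settle.

jog_arm(
  series=[1,0,0,25,0,1,0,0,50,0,1,0,0,50,0,1,0,0,50,0,1,0,0,50,0],
)

```text
time_s: 2.23
tcp_pos: [0.4582, 0.1591, 0.1309]
ee_rot: [180.0, 0.0, 84.7]
contact_force: [0.1, 0.2, 0.9]
finger_gap: 0.0856
grasp_force: 0.0
```

```bash
python3 go.py 456 162 51 85
```

```text
t 2.23 pos [458.2 159.1 130.9] rot [180.    0.   84.7] gap 85.6 F [0.1 0.2 0.9]
shift [ 2.7 -2.5 79.9] turn -0.3
```

jog_arm(
  series=[1,2,-2,30,0,1,2,-2,55,0,1,2,-2,80,0,1,2,-2,80,0,1,2,-2,80,0,0,2,-2,80,0,0,2,-2,80,0,0,2,-2,80,0,0,2,-2,80,0,0,2,-2,80,0],
  grip_force=40,
)

```text
time_s: 3.07
tcp_pos: [0.4575, 0.1624, 0.0522]
ee_rot: [179.8, -0.1, 84.8]
contact_force: [-1.0, -0.6, 5.5]
finger_gap: 0.0431
grasp_force: 40.9
```

jog_arm(
  series=[0,0,0,0,0,0,0,0,0,0,0,0,0,0,0,0,0,0,0,0],
)

```text
time_s: 3.4
tcp_pos: [0.4575, 0.1623, 0.0521]
ee_rot: [179.8, -0.1, 84.8]
contact_force: [-0.7, -0.9, 5.6]
finger_gap: 0.0433
grasp_force: 40.9
```

```bash
python3 go.py 456 162 165 85;python3 -c "
from h import *
cv2.imwrite('pics/t2.png',cv2.resize(arm.read_camera('scene')[100:340,180:460],None,fx=2.5,fy=2.5))"
```

```text
t 3.4 pos [457.5 162.3  52.1] rot [ 1.798e+02 -1.000e-01  8.480e+01] gap 43.3 F [-0.7 -0.9  5.6]
shift [  -0.4   -1.2 -112.9] turn -0.2
```

View pics/t2.png

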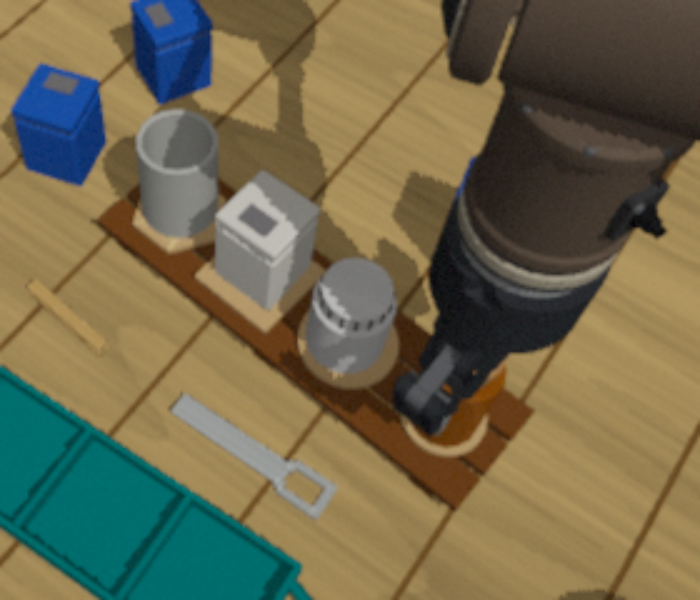

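The jar is gripped at its middle, with a gap of 43 mm, next to the tin at (350,320). I'll lift it.

jog_arm(
  series=[0,0,0,-10,0,0,0,0,-30,0,0,0,0,-60,0,0,0,0,-90,0,0,0,0,-113,0,0,0,0,-113,0],
)

```text
time_s: 3.95
tcp_pos: [0.4603, 0.1631, 0.1694]
ee_rot: [179.4, -0.2, 84.8]
contact_force: [1.3, -0.5, -1.1]
finger_gap: 0.043
grasp_force: 41.2
```

```bash
python3 go.py 638.5 -120 165 93.5
```

```text
t 3.95 pos [460.3 163.1 169.4] rot [179.4  -0.2  84.8] gap 43.0 F [ 1.3 -0.5 -1.1]
shift [-265.8  203.1    5.6] turn -8.7
```

jog_arm(
  series=[0,-13,10,0,0,0,-40,30,0,-1,0,-69,53,0,-2,0,-98,75,0,-3,0,-130,100,0,-4,0,-162,124,0,-5,0,-194,148,0,-6,0,-226,172,0,-7,0,-252,193,2,-8,0,-266,203,4,-8.7],
)

```text
time_s: 4.78
tcp_pos: [0.6357, -0.1254, 0.1587]
ee_rot: [179.9, 0.1, 93.4]
contact_force: [-0.2, 0.1, -0.7]
finger_gap: 0.0428
grasp_force: 41.2
```

jog_arm(
  series=[0,0,0,20,0,0,0,0,50,0,0,0,0,80,0,0,0,0,80,0,0,0,0,80,0,0,0,0,80,0],
)

```text
time_s: 5.28
tcp_pos: [0.6345, -0.1214, 0.0799]
ee_rot: [180.0, 0.0, 93.5]
contact_force: [0.4, 0.2, -1.7]
finger_gap: 0.0431
grasp_force: 41.4
```

```bash
python3 go.py 638.5 -120 34 93.5;python3 -c "
from h import *
cv2.imwrite('pics/t3.png',cv2.resize(arm.read_camera('scene')[130:370,20:320],None,fx=2.5,fy=2.5))"
```

```text
t 5.28 pos [ 634.5 -121.4   79.9] rot [180.    0.   93.5] gap 43.1 F [ 0.4  0.2 -1.7]
shift [ 1.1  4.  45.9] turn 0.0
```

View pics/t3.png

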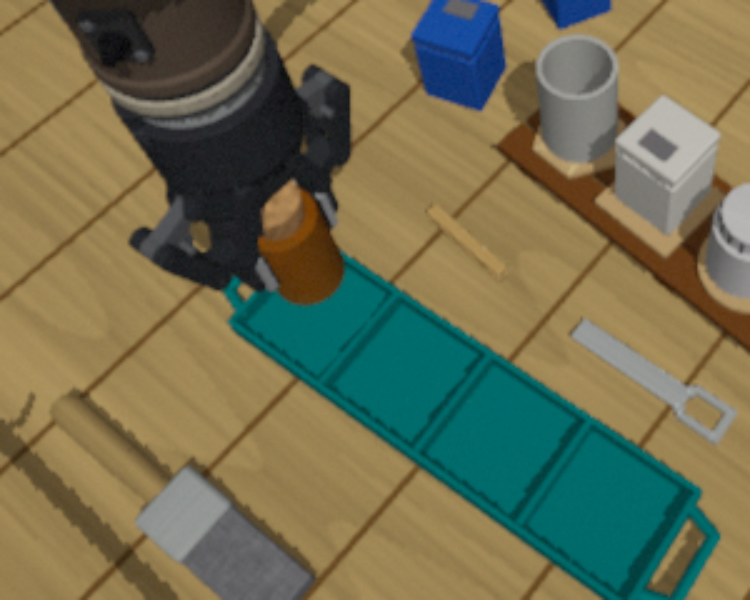

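The jar is upright above the right-end compartment, with its bottom at about (310,285) in the crop. I'll lower it.

jog_arm(
  series=[0,1,4,15,0,0,1,4,30,0,0,1,4,38,0,0,1,4,42,0,0,1,4,44,0,0,1,4,45,0,0,1,4,46,0,0,1,4,46,0],
)

```text
time_s: 6.0
tcp_pos: [0.6382, -0.1202, 0.0343]
ee_rot: [180.0, 0.0, 93.5]
contact_force: [-1.7, 0.8, 1.4]
finger_gap: 0.043
grasp_force: 41.8
```

```bash
python3 go.py 638.5 -120 34 93.5
```

```text
t 6.0 pos [ 638.2 -120.2   34.3] rot [180.    0.   93.5] gap 43.0 F [-1.7  0.8  1.4]
shift [0.2 0.3 0.3] turn -0.0
```

jog_arm(
  series=[0.6,0,0,0.5,0,0.6,0,0,0.5,0,0.9,0,0,0.5,0,0.9,0,0,0,0,0.9,0,0,-20,0,0.9,0,0,-50,0,1,0,0,-80,0,1,0,0,-120,0,1,0,0,-130,0,1,0,0,-130,0],
)

```text
time_s: 6.83
tcp_pos: [0.642, -0.1211, 0.169]
ee_rot: [179.4, 0.2, 93.5]
contact_force: [0.1, -0.1, 0.5]
finger_gap: 0.0854
grasp_force: 0.0
```

```bash
python3 go.py 449 86 160 85
```

```text
t 6.83 pos [ 642.  -121.1  169. ] rot [179.4   0.2  93.5] gap 85.4 F [ 0.1 -0.1  0.5]
shift [ 218.5 -180.1    6.4] turn 8.5
```

jog_arm(
  series=[1,15,-12,3,1,1,42,-35,3,2,1,71,-58,3,3,1,100,-82,3,5,1,130,-107,5,6,1,160,-132,5,7,1,188,-155,5,8,1,208,-172,5,8.5,1,218,-180,6,8.5,1,218,-180,6,8.5],
)

```text
time_s: 7.67
tcp_pos: [0.4419, 0.0878, 0.1554]
ee_rot: [-179.8, 0.0, 85.2]
contact_force: [0.2, 0.1, 0.3]
finger_gap: 0.0852
grasp_force: 0.0
```

jog_arm(
  series=[1,0,0,25,0,1,0,0,40,0,1,0,0,40,0,1,0,0,40,0,1,0,0,40,0],
)

```text
time_s: 8.08
tcp_pos: [0.4463, 0.0859, 0.1175]
ee_rot: [180.0, 0.0, 84.9]
contact_force: [0.9, 0.3, 0.2]
finger_gap: 0.0853
grasp_force: 0.0
```

```bash
python3 go.py 449 86 40 85; python3 -c "
from h import *
cv2.imwrite('pics/t4.png',cv2.resize(arm.read_camera('scene')[100:340,120:420],None,fx=2.5,fy=2.5))"
```

```text
t 8.08 pos [446.3  85.9 117.5] rot [180.    0.   84.9] gap 85.3 F [0.9 0.3 0.2]
shift [ 0.3  2.7 77.5] turn -0.1
```

View pics/t4.png

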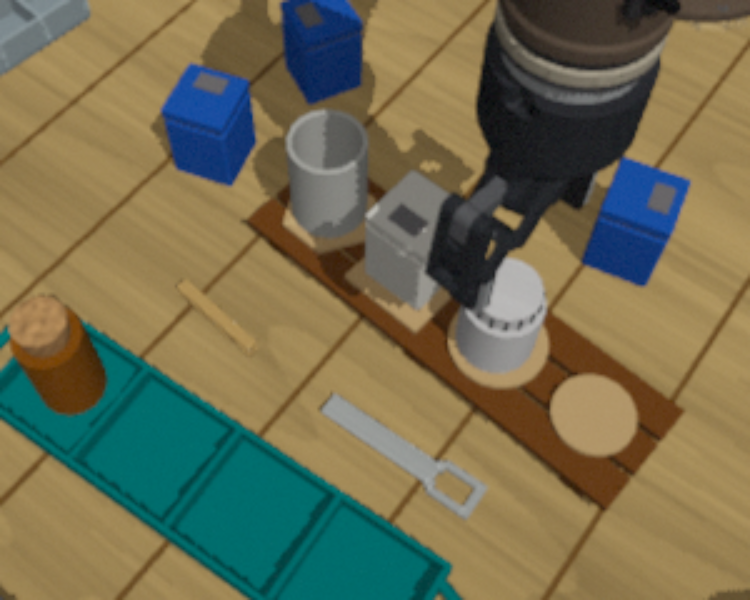

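The jar stands upright in the right-end compartment at (60,360), and its mat stayed behind at (595,415). A blue box stands behind the tin, so I'll check its distance before going down.

```bash
python3 -c "
from h import *
im=cv2.imread('pics/top0.png');m=cv2.inRange(cv2.cvtColor(im,cv2.COLOR_BGR2HSV),(110,120,60),(130,255,255))
for c in cv2.findContours(m,0,1)[0]:
    if cv2.contourArea(c)>200: print((unproj('top',c[:,0],.065)[:,:2].max(0)*1000).round(),(unproj('top',c[:,0],.065)[:,:2].min(0)*1000).round())
"
```

```text
[351. 142.] [297.  89.]
[ 355. -123.] [ 293. -190.]
[ 462. -139.] [ 408. -203.]
```

jog_arm(
  series=[1,0,3,20,0,1,0,3,30,0,1,0,3,30,0],
)

```text
time_s: 8.38
tcp_pos: [0.4468, 0.0858, 0.0859]
ee_rot: [-179.8, 0.0, 85.0]
contact_force: [-0.6, 0.2, -0.1]
finger_gap: 0.085
grasp_force: 0.0
```

jog_arm(
  series=[1,0,1,25,0,1,0,1,46,0,1,0,1,46,0,0,0,1,46,0,0,0,1,46,0,0,0,1,46,0,0,0,1,46,0,0,0,1,46,0,0,0,1,46,0],
)

```text
time_s: 9.13
tcp_pos: [0.4508, 0.0863, 0.043]
ee_rot: [179.8, -0.0, 85.0]
contact_force: [0.1, -1.3, 7.1]
finger_gap: 0.051
grasp_force: 42.7
```

jog_arm(
  series=[0,0,0,0,0,0,0,0,0,0],
)

```text
time_s: 9.3
tcp_pos: [0.4508, 0.0863, 0.043]
ee_rot: [179.8, -0.0, 85.0]
contact_force: [-0.9, -0.4, 7.0]
finger_gap: 0.051
grasp_force: 42.7
```

jog_arm(
  series=[0,0,0,-10,0,0,0,0,-30,0,0,0,0,-60,0,0,0,0,-90,0,0,0,0,-113,0,0,0,0,-113,0],
)

```text
time_s: 9.8
tcp_pos: [0.4531, 0.0866, 0.1598]
ee_rot: [179.4, -0.1, 85.0]
contact_force: [2.6, 0.0, -1.4]
finger_gap: 0.0507
grasp_force: 42.5
```

```bash
python3 go.py 634 -44 155 93.5
```

```text
t 9.8 pos [453.1  86.6 159.8] rot [ 1.794e+02 -1.000e-01  8.500e+01] gap 50.7 F [ 2.6  0.  -1.4]
shift [-114.3  191.5    6.7] turn -8.5
```

The tin is gripped at 51 mm and carried (1.4 N). Next, over to compartment y = −38.

jog_arm(
  series=[0,-6,10,0,-1,0,-20,33,2,-2,0,-37,62,3,-3,0,-55,92,4,-4.5,0,-73,122,5,-6,0,-90,150,6,-7,0,-104,174,6,-8,0,-114,191,6,-8.5,0,-114,191,20,-8.5,0,-114,191,40,-8.5],
)

```text
time_s: 10.63
tcp_pos: [0.6315, -0.0452, 0.1149]
ee_rot: [179.8, 0.0, 93.4]
contact_force: [-0.4, -0.1, -2.2]
finger_gap: 0.0505
grasp_force: 42.4
```

jog_arm(
  series=[0,0,0,30,0,0,0,0,60,0,0,0,0,60,0,0,0,0,60,0],
)

```text
time_s: 10.97
tcp_pos: [0.6253, -0.0432, 0.0507]
ee_rot: [-179.5, -0.1, 93.5]
contact_force: [0.5, 0.2, -2.4]
finger_gap: 0.0503
grasp_force: 42.8
```

```bash
python3 go.py 634 -44 25 93.5
```

```text
t 10.97 pos [625.3 -43.2  50.7] rot [-1.795e+02 -1.000e-01  9.350e+01] gap 50.3 F [ 0.5  0.2 -2.4]
shift [-1.4  8.9 25.6] turn 0.0
```

jog_arm(
  series=[0,0,4,5,0,0,0,4,8,0,0,0,4,8,0,0,0,4,8,0],
)

```text
time_s: 11.3
tcp_pos: [0.6345, -0.0439, 0.0477]
ee_rot: [179.9, 0.0, 93.5]
contact_force: [-0.3, 0.1, -1.5]
finger_gap: 0.0508
grasp_force: 42.9
```

```bash
python3 go.py 634 -44 25 93.5
```

```text
t 11.3 pos [634.5 -43.9  47.7] rot [179.9   0.   93.5] gap 50.8 F [-0.3  0.1 -1.5]
shift [-0.1 -0.6 22.7] turn -0.0
```

jog_arm(
  series=[0,0,0,10,0,0,0,0,17,0,0,0,0,20,0,0,0,0,22,0,0,0,0,23,0,0,0,0,23,0,0,0,0,23,0],
)

```text
time_s: 11.88
tcp_pos: [0.6324, -0.0437, 0.0251]
ee_rot: [-179.8, -0.0, 93.5]
contact_force: [-7.3, 0.7, 12.3]
finger_gap: 0.0506
grasp_force: 44.1
```

jog_arm(
  series=[0,0,0,-1,0,0,0,0,-1,0],
)

```text
time_s: 12.05
tcp_pos: [0.633, -0.0438, 0.0251]
ee_rot: [-179.9, -0.0, 93.5]
contact_force: [-4.4, 1.1, 7.3]
finger_gap: 0.051
grasp_force: 43.8
```

```bash
python3 go.py 634 -44 25 93.5; python3 -c "
from h import *
cv2.imwrite('pics/t5.png',cv2.resize(arm.read_camera('scene')[180:350,80:320],None,fx=3.3,fy=3.3))"
```

```text
t 12.05 pos [633.  -43.8  25.1] rot [-179.9   -0.    93.5] gap 51.0 F [-4.4  1.1  7.3]
shift [-0.3  1.   0.1] turn -0.0
```

View pics/t5.png

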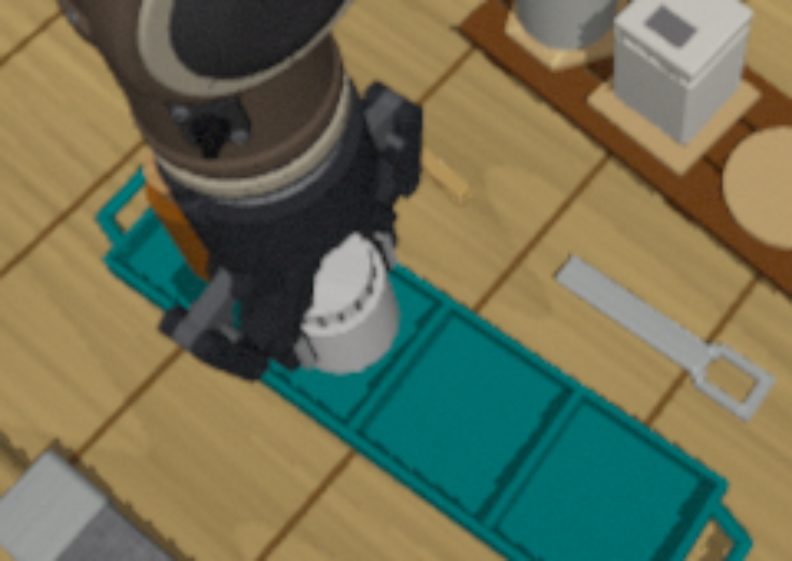

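The tin is on the compartment floor at (350,350), clear of the walls and next to the jar. I'll release it and go back for the box.

jog_arm(
  series=[0.65,0,0,0,0,0.65,0,0,0,0,0.9,0,0,0,0,0.9,0,0,0,0,0.9,0,0,-20,0,0.9,0,0,-50,0,1,0,0,-80,0,1,0,0,-120,0,1,0,0,-135,0,1,0,0,-135,0],
)

```text
time_s: 12.93
tcp_pos: [0.6378, -0.0444, 0.1654]
ee_rot: [179.4, 0.1, 93.5]
contact_force: [0.4, 0.1, 0.2]
finger_gap: 0.0855
grasp_force: 0.0
```

```bash
python3 go.py 440.5 11.7 160 88
```

```text
t 12.93 pos [637.8 -44.4 165.4] rot [1.794e+02 1.000e-01 9.350e+01] gap 85.5 F [0.4 0.1 0.2]
shift [  68.  -193.6    3.1] turn 5.5
```

jog_arm(
  series=[1,3,-10,1,1,1,12,-33,1,2,1,22,-62,1,3,1,33,-92,1,4,1,43,-122,1,5,1,53,-150,1,5.5,1,61,-175,1,5.5,1,68,-192,3,5.5,1,68,-192,15,5.5,1,68,-192,35,5.5],
)

```text
time_s: 13.77
tcp_pos: [0.4376, 0.0127, 0.1245]
ee_rot: [179.8, 0.0, 88.0]
contact_force: [1.0, 0.1, -0.8]
finger_gap: 0.0854
grasp_force: 0.0
```

jog_arm(
  series=[1,0,0,5,0,1,0,0,5,0,1,0,0,5,0,1,0,0,5,0],
)

```text
time_s: 14.1
tcp_pos: [0.4382, 0.0122, 0.1196]
ee_rot: [180.0, -0.0, 88.0]
contact_force: [-0.4, -0.6, 0.6]
finger_gap: 0.0855
grasp_force: 0.0
```

```bash
python3 go.py 440.5 11.7 46 88; python3 -c "
from h import *
cv2.imwrite('pics/t6.png',cv2.resize(arm.read_camera('scene')[100:340,40:360],None,fx=2.4,fy=2.4))"
```

```text
t 14.1 pos [438.2  12.2 119.6] rot [180.  -0.  88.] gap 85.5 F [-0.4 -0.6  0.6]
shift [-0.5  2.2 73.6] turn -0.0
```

View pics/t6.png

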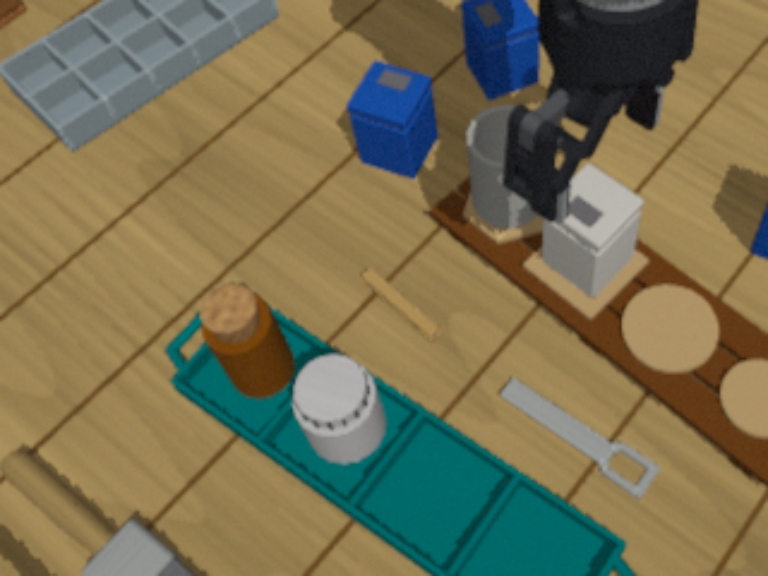

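The jar (255,350) and tin (340,410) stand upright in the caddy. The fingers are astride the box at (595,230), so I'll go down and grip it.

jog_arm(
  series=[1,0,2,25,0,1,0,2,50,0,1,0,2,72,0,1,0,2,72,0,0,0,2,72,0,0,0,2,72,0,0,0,2,72,0,0,0,2,72,0,0,0,2,72,0,0,0,2,72,0],
)

```text
time_s: 14.98
tcp_pos: [0.4415, 0.0121, 0.049]
ee_rot: [179.8, 0.0, 88.0]
contact_force: [-0.9, -0.3, 6.1]
finger_gap: 0.0478
grasp_force: 42.3
```

jog_arm(
  series=[0,0,0,0,0,0,0,0,0,0],
)

```text
time_s: 15.15
tcp_pos: [0.4415, 0.0121, 0.049]
ee_rot: [179.8, 0.0, 88.0]
contact_force: [-0.7, 0.1, 7.2]
finger_gap: 0.0477
grasp_force: 42.3
```

jog_arm(
  series=[0,0,0,-10,0,0,0,0,-30,0,0,0,0,-60,0,0,0,0,-90,0,0,0,0,-110,0,0,0,0,-110,0],
)

```text
time_s: 15.65
tcp_pos: [0.4434, 0.0121, 0.1625]
ee_rot: [179.4, 0.0, 88.0]
contact_force: [0.4, 0.9, -1.4]
finger_gap: 0.0475
grasp_force: 41.7
```

```bash
python3 go.py 629.7 32 155 93.5
```

```text
t 15.65 pos [443.4  12.1 162.5] rot [179.4   0.   88. ] gap 47.5 F [ 0.4  0.9 -1.4]
shift [ 26.4 185.4   9.5] turn -5.5
```

jog_arm(
  series=[0,1,10,0,-1,0,4,32,2,-2,0,8,60,4,-3,0,13,90,6,-4,0,17,118,8,-5,0,21,145,8,-5.5,0,24,168,8,-5.5,0,26,185,8,-5.5,0,26,185,20,-5.5,0,26,185,40,-5.5],
)

```text
time_s: 16.48
tcp_pos: [0.6272, 0.0318, 0.1167]
ee_rot: [179.9, 0.0, 93.5]
contact_force: [0.5, 0.1, -1.7]
finger_gap: 0.0475
grasp_force: 41.7
```

jog_arm(
  series=[0,0,0,20,0,0,0,0,45,0,0,0,0,60,0,0,0,0,60,0,0,0,0,60,0,0,0,0,60,0,0,0,0,60,0],
)

```text
time_s: 17.07
tcp_pos: [0.6263, 0.0318, 0.0583]
ee_rot: [179.9, 0.0, 93.5]
contact_force: [-0.1, 0.4, -0.5]
finger_gap: 0.0476
grasp_force: 41.6
```

```bash
python3 go.py 629.7 32 31 93.5
```

```text
t 17.07 pos [626.3  31.8  58.3] rot [179.9   0.   93.5] gap 47.6 F [-0.1  0.4 -0.5]
shift [ 0.   3.3 27.3] turn -0.0
```

jog_arm(
  series=[0,0,3,8,0,0,0,3,16,0,0,0,3,21,0,0,0,3,24,0,0,0,3,26,0,0,0,3,27,0,0,0,3,27,0,0,0,3,27,0],
)

```text
time_s: 17.73
tcp_pos: [0.6276, 0.032, 0.0312]
ee_rot: [-179.9, -0.0, 93.5]
contact_force: [-4.1, 0.3, 5.7]
finger_gap: 0.0475
grasp_force: 42.3
```

Firm contact with the floor (5.7 N). Release, retreat, and go on to the tumbler.

jog_arm(
  series=[0.65,0,0,0,0,0.65,0,0,0,0,0.9,0,0,0,0,0.9,0,0,0,0,0.9,0,0,-20,0,0.9,0,0,-50,0,1,0,0,-80,0,1,0,0,-115,0,1,0,0,-130,0,1,0,0,-130,0],
)

```text
time_s: 18.57
tcp_pos: [0.6325, 0.0319, 0.166]
ee_rot: [179.4, 0.0, 93.5]
contact_force: [0.1, 1.2, 0.3]
finger_gap: 0.0859
grasp_force: 0.0
```

```bash
python3 go.py 434 -64.6 155 85
```

```text
t 18.57 pos [632.5  31.9 166. ] rot [179.4   0.   93.5] gap 85.9 F [0.1 1.2 0.3]
shift [ -84.2 -204.1    8.9] turn 8.5
```

jog_arm(
  series=[1,-4,-10,0,1,1,-14,-34,2,2,1,-26,-64,4,3,1,-39,-95,6,5,1,-52,-126,8,6,1,-64,-156,8,7,1,-75,-184,8,8,1,-84,-202,8,8.5,1,-84,-202,20,8.5,1,-84,-202,38,8.5],
)

```text
time_s: 19.4
tcp_pos: [0.4296, -0.0647, 0.1212]
ee_rot: [-180.0, 0.0, 84.8]
contact_force: [0.5, 0.0, -0.9]
finger_gap: 0.0857
grasp_force: 0.0
```

jog_arm(
  series=[1,0,0,4,0,1,0,0,4,0,1,0,0,4,0,1,0,0,4,0],
)

```text
time_s: 19.73
tcp_pos: [0.4319, -0.0641, 0.1182]
ee_rot: [-180.0, -0.0, 85.0]
contact_force: [-0.3, 0.9, -0.1]
finger_gap: 0.0854
grasp_force: 0.0
```

```bash
python3 go.py 434 -64.6 46 85; python3 -c "
from h import *
cv2.imwrite('pics/t7.png',cv2.resize(arm.read_camera('scene')[100:370,40:360],None,fx=2.2,fy=2.2))"
```

```text
t 19.73 pos [431.9 -64.1 118.2] rot [-180.   -0.   85.] gap 85.4 F [-0.3  0.9 -0.1]
shift [-0.3  2.1 72.2] turn -0.0
```

View pics/t7.png

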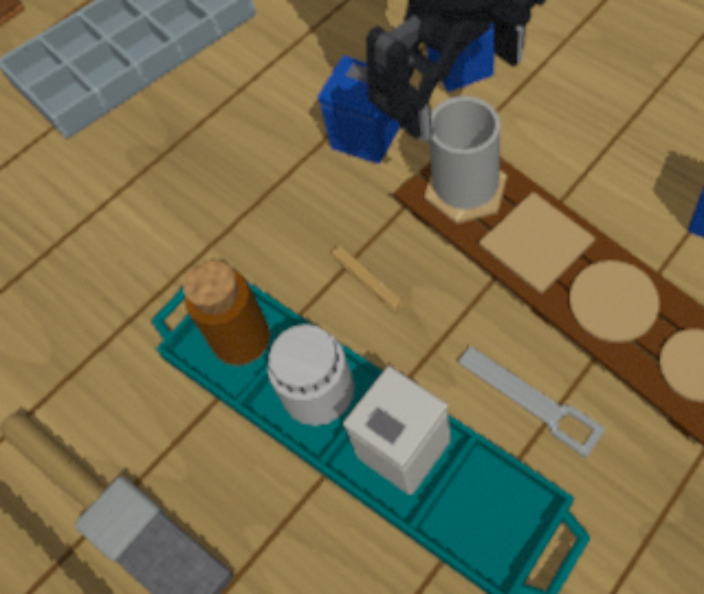

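The jar, tin and box stand in the caddy at (235,320), (310,380) and (400,435). The fingers are astride the tumbler at (465,150), clear of the blue box.

jog_arm(
  series=[1,0,2,25,0,1,0,2,50,0,1,0,2,72,0,1,0,2,72,0,0,0,2,72,0,0,0,2,72,0,0,0,2,72,0,0,0,2,72,0,0,0,2,72,0,0,0,2,72,0],
)

```text
time_s: 20.62
tcp_pos: [0.4354, -0.0647, 0.0481]
ee_rot: [179.8, 0.0, 85.0]
contact_force: [-1.9, 0.9, 6.5]
finger_gap: 0.0532
grasp_force: 42.7
```

jog_arm(
  series=[0,0,0,0,0,0,0,0,0,0],
)

```text
time_s: 20.78
tcp_pos: [0.4353, -0.0647, 0.048]
ee_rot: [179.8, 0.0, 85.0]
contact_force: [-1.3, 0.5, 7.9]
finger_gap: 0.0531
grasp_force: 42.7
```

jog_arm(
  series=[0,0,0,-10,0,0,0,0,-30,0,0,0,0,-60,0,0,0,0,-90,0,0,0,0,-115,0,0,0,0,-115,0],
)

```text
time_s: 21.28
tcp_pos: [0.4383, -0.0654, 0.1673]
ee_rot: [179.3, 0.1, 85.0]
contact_force: [1.5, -0.0, -2.2]
finger_gap: 0.0528
grasp_force: 43.1
```

```bash
python3 go.py 625.5 108 160 93.5
```

```text
t 21.28 pos [438.3 -65.4 167.3] rot [1.793e+02 1.000e-01 8.500e+01] gap 52.8 F [ 1.5 -0.  -2.2]
shift [189.1 171.2   9. ] turn -8.5
```

jog_arm(
  series=[0,10,9,0,-1,0,32,29,0,-2,0,59,54,1,-3,0,86,78,2,-4,0,113,103,3,-5,0,139,126,4,-6,0,162,147,5,-7,0,180,163,5,-8,0,189,171,6,-8.5,0,189,171,15,-8.5],
)

```text
time_s: 22.12
tcp_pos: [0.6233, 0.1108, 0.1471]
ee_rot: [179.7, -0.0, 93.6]
contact_force: [0.6, 1.1, -0.9]
finger_gap: 0.0531
grasp_force: 43.1
```

jog_arm(
  series=[0,0,0,20,0,0,0,0,50,0,0,0,0,75,0,0,0,0,90,0,0,0,0,90,0,0,0,0,90,0,0,0,0,90,0],
)

```text
time_s: 22.7
tcp_pos: [0.6208, 0.1082, 0.0569]
ee_rot: [180.0, 0.0, 93.4]
contact_force: [-0.3, -0.4, -1.4]
finger_gap: 0.0532
grasp_force: 43.0
```

```bash
python3 go.py 625.5 108 30 93.5
```

```text
t 22.7 pos [620.8 108.2  56.9] rot [180.    0.   93.4] gap 53.2 F [-0.3 -0.4 -1.4]
shift [-0.5  4.7 26.9] turn -0.1
```

jog_arm(
  series=[0,0,4,8,0,0,0,4,16,0,0,0,4,21,0,0,0,4,24,0,0,0,4,26,0,0,0,4,27,0,0,0,4,27,0,0,0,4,27,0],
)

```text
time_s: 23.37
tcp_pos: [0.6241, 0.1092, 0.0301]
ee_rot: [-179.9, 0.0, 93.5]
contact_force: [-4.5, -0.7, 6.3]
finger_gap: 0.0531
grasp_force: 43.6
```

jog_arm(
  series=[0.7,0,0,0,0,0.7,0,0,0,0,0.9,0,0,0,0,0.9,0,0,0,0,0.9,0,0,-20,0,0.9,0,0,-50,0,1,0,0,-80,0,1,0,0,-115,0,1,0,0,-140,0,1,0,0,-140,0],
)

```text
time_s: 24.2
tcp_pos: [0.6299, 0.1098, 0.1769]
ee_rot: [179.2, -0.0, 93.5]
contact_force: [1.4, 0.1, 0.3]
finger_gap: 0.0855
grasp_force: 0.0
```

jog_arm(
  series=[1,0,-30,0,0,1,0,-60,0,0,1,0,-100,0,0,1,0,-140,0,0,1,0,-180,0,0,1,0,-220,0,0,1,0,-230,0,0,1,0,-230,0,0,1,0,-230,0,0],
)

```text
time_s: 24.95
tcp_pos: [0.3959, 0.0953, 0.1695]
ee_rot: [179.9, -0.0, 93.5]
contact_force: [0.6, -0.6, 0.6]
finger_gap: 0.0855
grasp_force: 0.0
```

```bash
python3 -c "
from h import *
a=arm.read_camera('scene')[130:384,40:380];cv2.imwrite('pics/t8.png',cv2.resize(a,None,fx=2.2,fy=2.2))"
```

```text
(no output)
```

View pics/t8.png

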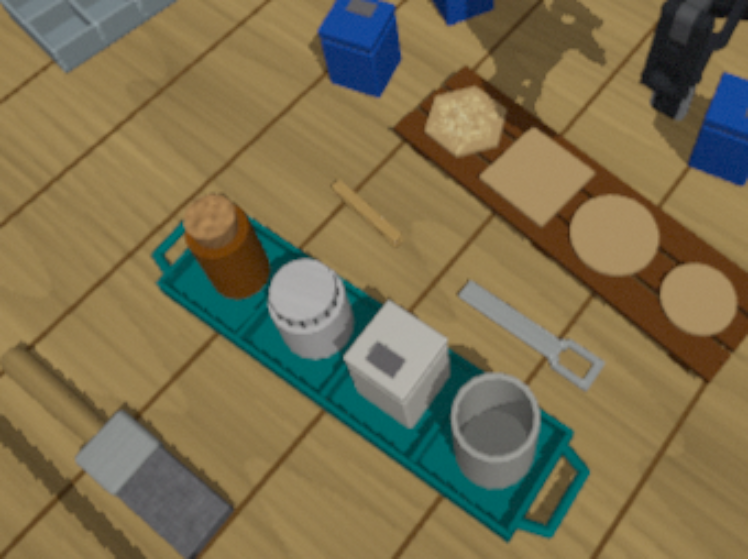

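All four stand upright, one to a compartment, with the jar at the robot's right end (235,250) and the tumbler at the left end (495,430). The four mats are still on the stand and the gripper is clear.

```bash
python3 -c "
from station import arm
print(arm.sign_off())"
```

```text
the job is handed in; nothing more can be done
None
```

The job is handed in: tumbler, box, tin and jar stand upright in the caddy from left to right, the reverse of their order on the stand, with all four mats left on the stand, after about 25 s of robot time.

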